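# Pop the retaining ring off the collar-stay dispenser

### The arm

A 6-joint arm with a two-finger parallel gripper is mounted at the origin on the work surface. World frame = base frame: x ahead of the robot, y to its left, z up, the work surface at z = 0. Lengths are in mm, angles in degrees, forces in N, time in s.
With the tool pointing down it reaches from about 350 to 850 mm from the base axis. Payload 8.1 kg.
Tool frame: the origin (TCP) lies at the very end of the fingers, on their centre line; the grasp point (between the pads) lies 19 mm behind it; z points along the fingers, y is the line along which they close (so a half turn about z gives the same grasp; the last joint's range is limited). The gripper opens to 85 mm and grips with 20 to 120 N. Pads are 22 mm wide; open, the fingers measure 114 mm over their backs; the gripper's body (76 mm by 85 mm) begins 54 mm behind the grasp point. The pads swing forward as they close: fully open they stand 13 mm farther back than shut.
Start: joints at [60.596, 7.471, 85.268, -0, 87.261, -4.893], TCP at [248.902, 545.942, 231.292] pointing down, gripper open.
Joint ranges: [-169.43, 169.43], [-51.17, 129.36], [1.28, 143.12], [-76.62, 256.62], [0, 156.53], [-152.29, 152.29]. Speed limits (degrees/s): [136.94, 136.94, 159.86, 180, 180, 180].

### API

Orientations are given as [roll, pitch, yaw] about the fixed x, y, z axes, in that order (R = Rz(yaw) Ry(pitch) Rx(roll)).
In Python, from bench import sense, eyes, job, models gives the robot as it stands. The module is installed in compiled form; this text tells all that it offers.
- The arm moves only by the tool apply_moves, never from a script. Its argument "rows" is a list of rows, each a list of 6 numbers: the shift along the tool's x, y, z in mm, then the turn, a rotation vector about the tool's x, y, z in rad. In form: [[dx, dy, dz, rx, ry, rz], ...]. A call has exactly 5 rows; each row shifts and turns the commanded pose from where the row before left it, along the tool's axes as they then stand; what a row does not reach is not made up. A row lasts 1/8 s, in which the tool goes at most 62.5 mm and 10.7 degrees, less where a joint would pass 70% of its speed; a pose out of reach is approached as far as the arm can. A call is refused whole if a number of a shift passes 62.5 or a number of a turn 0.188, either way. A call with a gripper value outside its range is refused whole. "fingers" is the finger opening in mm, from 0 to 85.4, set as the call begins (left out, the last holds). The fingers move at their own pace and stop on an object; "grip_force" is the grip in N (left out, the last holds). Time passes only in rows, so rows that do not move let the fingers close, or fill a call up. It gives the time, the measured TCP pose, the force, the opening and the grip force at its end, in the units of the state.
- sense(): the state, without advancing time (a new reading comes with each control period).
- eyes.snapshot(name): name is "scene" or "top" or "wrist"; returns (picture, depth): 384x512x3 uint8, red, green, blue; 384x512 float32, mm along the optical axis (not along the pixel's ray), 0 where there is no reading.
- eyes.get_calibration(name): a dict with "intrinsics" (3x3 intrinsics, pixels), "D" ([k1, k2, p1, p2, k3] as OpenCV has them; the pictures are not rectified), "R" (3x3) and "t" (3): a world point X has camera coordinates R X + t; the wrist camera has in their place "mount" (4x4, takes a point from camera to tool coordinates, whose origin is the TCP and whose axes are the flange's). Camera axes: x right, y down, z forward; pixel columns grow to the right and rows downward; lengths in mm; the calibration is good to about 2 mm. A picture is of the moment at which its call begins: read the wrist's pose just before it. get_calibration takes no time and is no camera call.
- job.hand_in(): hands the job in; it is judged then, once.
Trained networks look in the newest picture that a camera, given by its name, has taken for a name from the list of things; names that differ only in an ending like _2 or _b are one class to them, and where a whole thing is asked for, a point or a joint stands for the part that bears it (a point fixed in the world has none). Each returns a list of dicts, best first, with "confidence" (0 to 1); they miss things now and then, are a little off and sometimes report something else, mostly with a low value. They report only what shows in the picture. A call takes as long as a camera call. They do not tell look-alikes from the thing itself.
- models.boxes_of(name, camera): "xyz" ([x, y, z] in mm, in world coordinates, good to about 4 mm: the middle of the surface that is visible of it).
- models.cut_out(name, camera): "pixels" (384x512 bool, what is visible of it).
- models.place_of(name, camera): "xyz" ([x, y, z] in mm, in world coordinates, good to about 4 mm: a listed point, or the origin of a listed thing).
The state is a dict: "time": time; "joint_pos": joint angles; "qd": joint speeds; "joint_efforts": joint torques, N m; "tool_pos": TCP position; "tcp_rot": TCP orientation; "ft_force": force on the tool from outside, world axes, zero at the start; "wrist_torque": the same for the moment, N m; "finger_gap": finger opening in mm; "grip_force": force on a finger pad.
Only numpy, scipy, OpenCV 4.12 (cv2) and the standard library are available. Lean on these libraries where they do the work, as an engineer would, in place of code of your own. Each camera call takes 0.05 s, during which the arm holds its last target. There are 200 camera calls.

### The job

The clear collar-stay dispenser has to be opened for refilling: with the red-handled pick, get the pick's tip under the lug end of the brass split ring and lift that end up past the orange sprung catch, without pressing hard on the acrylic and without using the fingers on the ring while it is still caught. Then put the pick back upright on its aluminium stand, take the ring off the dispenser and lay it (do not drop it) flat in the large compartment of the walnut valet box, leaving the other things alone.

Things in the scene. Friction and masses are not known exactly. Their poses are not given: they have to be found in the camera images.
- dispenser: Clear acrylic block, collar stays inside, 108 x 108 mm, 83 mm high, fixed; origin: centre of its underside, z up, front = own -x. On its top face stands a grey ledge (radius 32 to 42.5 mm, top at z = 92) running counter-clockwise from -96 to +150 deg (0 deg = own +x) that carries the ring; a 3 mm high outer wall (inner radius 39.5) locates the ring. Inside the ring and at the front right (-x, -y) the face is open.
- rear_lip (a point): Point on the dispenser at own x 35, y 9, z 98.7 mm: edge of the fixed grey lip's underside. The lip (-20 to +50 deg, top z = 102) overhangs the ring's rear by 3 mm, so once the lug end is up, the ring must be drawn about 8 mm along the dispenser's own -x before it is lifted off.
- catch_top (a point): Centre of the top of the orange sprung catch, on the dispenser at own x -38, y 1, z 104.5 mm; catch 8 mm wide in y. Its bevelled nose overhangs the ring by 3.5 mm. A slow lift of about 4 to 10 N under the lug pushes it aside along -x; when the ring's underside has passed its top it springs back below, and the ring stays up, leaning about 10 deg, when the pick is lowered.
- pocket (a point): Point on the dispenser's open top face (z = 83) in the ring's gap, in its frame at x -34, y -30 mm: 14 mm short (towards own -y) of the lug's end face. Axes as the dispenser's. From here own +y leads under the lug, whose underside is 9 mm above the face. Nothing stands within 12 mm of this point.
- ring_center (a point): Centre (half-way up) of the loose brass split ring: outer radius 38, inner 30, 5 mm thick, 28 to 49 g. Axes as the dispenser's when seated, 94.5 mm high. The ring runs counter-clockwise from -98 to +180 deg of its own x axis; there a straight lug continues it (own x -38 to -30, y 0 to -16 mm); the rest is the gap. Once the lug is up it can be gripped across its 8 mm width, e.g. at 140 deg.
- ring_lug (a point): Point in the ring's lug, half-way up, at own x -34, y -12 mm from the ring's centre, 4 mm from the lug's end face. Height 94.5 mm when seated, about 107 mm when the end rests on the catch.
- pick_grip (a point): Centre of the pick's red handle, z up: 18 mm along own x, 24 mm along own y, 50 mm tall; pick 90 g. Below it a steel flange 30 x 30 x 5 mm, underside 30 mm below this point. A 6 x 6 mm blade hangs on the axis; see pick_sleeve.
- pick_sleeve (a point): Centre of the flange's underside on the pick, where the blade comes out. The blade ends in a toe 4 mm thick, 6 mm wide, tip 11 mm from the axis along own +y (8 mm beyond the blade). The blade is telescopic, stiffly clamped (slips above 60 N): the toe's underside is 38 to 50 mm below this point, different every time and not measured: feel for it.
- stand_slot (a point): Centre of the slot at the top (z = 70 mm) of the fixed aluminium pick stand: two upright plates 12 mm thick, 50 mm long along own y, slot 14 mm wide between them, open above and at both ends, black base 62 x 64 mm. The flange rests across the plates, blade in the slot, toe along own +y; the handle's centre is then 30 mm above this point.
- valet_in (a point): Centre of the inner floor (6 mm above the shelf) of the large compartment of the fixed open walnut valet box; compartment 153 mm along own x, 148 mm along own y, outer walls 28 mm high over the shelf; a 21 mm high divider on its +x side, behind which lie the cufflinks.
- cufflink_a: Steel cufflink, 16 mm across, 19 mm tall, in the valet box's narrow compartment; leave alone.
- cufflink_b: The other cufflink of the pair; leave alone.
- clamp_mid (a point): Blue plastic spring clamp lying flat near the robot, about 110 x 67 mm, 19 mm high; leave alone.
- jewel_cube: Glass jewelry cube, 77 mm, 70 mm high; leave alone.
- cologne: Amber bottle, 52 mm across, 110 mm tall; leave alone.
- polish_tin: Flat round tin, 72 mm across, 30 mm high; leave alone.
Not all that is in view belongs to the job. What is shaped like the part that bears ring_center but green is not meant.

How it is judged (in metres and radians):
On the way:
1. the pick holds the ring's lug end up above the orange catch (z of ring_lug in the frame of dispenser above 0.1065 m and contact force between pick and ring above 0.05 N and horizontal distance between ring_center and dispenser below 0.02 m), for 0.1 s.
At the end, for the whole second after the job is handed in: The ring lies flat (within 0.1 rad) and still on the floor of the valet box's large compartment, wholly inside it, and the pick stands upright (within 0.12 rad) and still on its stand with its flange on the plates, its axis within 18 mm of the slot's centre (x of ring_center in the frame of valet_in between -0.042 and 0.042 m and y of ring_center in the frame of valet_in between -0.042 and 0.042 m and z of ring_center in the frame of valet_in below 0.006 m and angle between ring_center's own z axis and vertical below 0.1 rad and linear speed of each of ring, pick below 0.02 m/s and horizontal distance between pick_grip and stand_slot below 0.018 m and z of pick_grip in the frame of stand_slot between 0.026 and 0.034 m and angle between pick_grip's own z axis and vertical below 0.12 rad); the robot touches nothing.
It fails at once if the fingers touch the ring while its lug end is still down in the dispenser (contact force between the fingers and ring above 0.5 N and z of ring_lug in the frame of dispenser below 0.099 m and horizontal distance between ring_center and dispenser below 0.02 m).
It fails at once if the pick presses on the dispenser with more than 40 N (contact force between pick and dispenser above 40 N).
It fails at once if the ring is dropped (falls faster than 0.6 m/s with no finger on it) (contact force between each of the fingers, pick and ring below 0.01 N and linear speed of ring above 0.6 m/s).
It fails at once if a bystander is disturbed (moved more than 15 mm) (distance of any of cufflink_a, cufflink_b, clamp_mid, jewel_cube, cologne, polish_tin from where it was at the start of the episode above 0.015 m).
It also fails if it takes over 72 s, if anything falls off the work surface, if the arm or the gripper's body presses on something with over 40 N, if the wrist force passes 120 N, or if a joint passes its speed limit or range.

## Working session

There is one attempt and no reset: what is moved stays moved. The work goes in short steps, Python scripts to look and compute and a tool call to move; the robot and the scene stay as the last step left them, time stands still between calls to the robot, and variables do not carry over. Pictures are saved under pics/ and viewed, at most 10 in all, crops included, and the job is handed in when it is done.

Besides the shell and the picture viewer there is one more tool, called after "Call:" as a command line: name --pt "numbers of a row" for each row, then --argument value for the rest. apply_moves: Moves the arm, as the interface text tells. Its arguments: {"type":"object","properties":{"rows":{"type":"array"},"fingers":{"type":"number"},"grip_force":{"type":"number"}},"required":["rows"]}

```bash
mkdir -p pics
cat > h.py <<'E'
import numpy as np,cv2
from scipy.spatial.transform import Rotation as Ro
from bench import sense,eyes,job,models
def snap(n,f=None):
    s=sense(); p,d=eyes.snapshot(n)
    if f: cv2.imwrite('pics/'+f,p[:,:,::-1])
    return s,p,d
def tcp(s):
    T=np.eye(4);T[:3,:3]=Ro.from_euler('xyz',s['tcp_rot'],degrees=True).as_matrix();T[:3,3]=s['tool_pos'];return T
def cam(n,s):
    c=eyes.get_calibration(n)
    if n=='wrist': M=tcp(s)@np.array(c['mount'])
    else:
        M=np.eye(4);M[:3,:3]=np.array(c['R']).T;M[:3,3]=-M[:3,:3]@np.array(c['t']).ravel()
    return np.array(c['intrinsics']),np.array(c['D'],float),M
def cloud(n,s,d):
    K,D,M=cam(n,s);h,w=d.shape
    u,v=np.meshgrid(np.arange(w,dtype=float),np.arange(h,dtype=float))
    q=cv2.undistortPoints(np.stack([u,v],-1).reshape(-1,1,2),K,D).reshape(h,w,2)
    P=np.concatenate([q*d[...,None],d[...,None]],-1)
    return P@M[:3,:3].T+M[:3,3]
def proj(n,s,X):
    K,D,M=cam(n,s);I=np.linalg.inv(M);r=cv2.Rodrigues(I[:3,:3])[0]
    return cv2.projectPoints(np.array(X,float).reshape(-1,1,3),r,I[:3,3],K,D)[0].reshape(-1,2)
E
python3 - <<'E'
from h import *
print(sense())
for n in ['scene','top']:
    s,p,d=snap(n,n+'0.png'); print(n,cam(n,s)[2][:3,3].round())
    for k in ['dispenser','rear_lip','catch_top','pocket','ring_center','ring_lug','pick_grip','pick_sleeve','stand_slot','valet_in','clamp_mid','jewel_cube','cologne','polish_tin','cufflink_a']:
        print(k,[(np.round(r['xyz']).tolist(),round(r['confidence'],2)) for r in models.place_of(k,n)[:3]])
E
```

```text
{'time': 0.0, 'joint_pos': array([ 6.05955639e+01,  7.51480777e+00,  8.53304359e+01,  1.58214879e-03,
        8.72600408e+01, -4.89205799e+00]), 'qd': array([-0.03772424,  0.03762322, -0.08830492, -0.05062198, -0.01742924,
        0.0127403 ]), 'joint_efforts': array([ 1.22539899e-03, -5.69390881e+01, -5.00566542e+01, -9.65839104e-05,
        1.42622300e-02,  2.57358482e-05]), 'tool_pos': array([248.62524042, 545.46244646, 230.23646275]), 'tcp_rot': array([-1.79895234e+02, -1.05529742e-02,  1.55487535e+02]), 'ft_force': array([0.18419291, 0.8254364 , 0.2568942 ]), 'wrist_torque': array([ 0.00329485,  0.01086636, -0.00676593]), 'grip_force': 0.0, 'finger_gap': 85.32645045564576}
scene [979. 511. 563.]
dispenser [([576.0, 27.0, 3.0], 0.82), ([545.0, 261.0, 70.0], 0.52)]
rear_lip [([614.0, 30.0, 98.0], 0.66)]
catch_top [([543.0, 35.0, 102.0], 0.79)]
pocket [([538.0, 2.0, 88.0], 0.8)]
ring_center [([658.0, 194.0, 3.0], 0.92), ([394.0, 124.0, 1.0], 0.78), ([580.0, 30.0, 91.0], 0.47)]
ring_lug [([645.0, 160.0, -2.0], 0.73), ([500.0, -89.0, 5.0], 0.55), ([545.0, 25.0, 90.0], 0.48)]
pick_gri
[... 721 characters left out ...]
.65)]
ring_lug [([543.0, 21.0, 96.0], 0.78), ([502.0, -89.0, 6.0], 0.71), ([769.0, 135.0, -4.0], 0.71)]
pick_grip [([544.0, 257.0, 97.0], 0.68), ([581.0, 28.0, 93.0], 0.24)]
pick_sleeve [([544.0, 256.0, 66.0], 0.77)]
stand_slot [([543.0, 259.0, 68.0], 0.84), ([389.0, -10.0, 9.0], 0.3), ([545.0, 255.0, 65.0], 0.19)]
valet_in [([503.0, -271.0, 4.0], 0.95), ([583.0, 25.0, 0.0], 0.4)]
clamp_mid [([387.0, -8.0, 6.0], 0.94)]
jewel_cube [([755.0, -144.0, 2.0], 0.74), ([389.0, -9.0, 9.0], 0.6), ([579.0, 25.0, 0.0], 0.5)]
cologne [([779.0, 23.0, -4.0], 0.79), ([503.0, -272.0, 6.0], 0.54)]
polish_tin [([766.0, 135.0, -1.0], 0.74)]
cufflink_a [([601.0, -232.0, 9.0], 0.53), ([606.0, -313.0, 9.0], 0.39)]
```

View pics/top0.png

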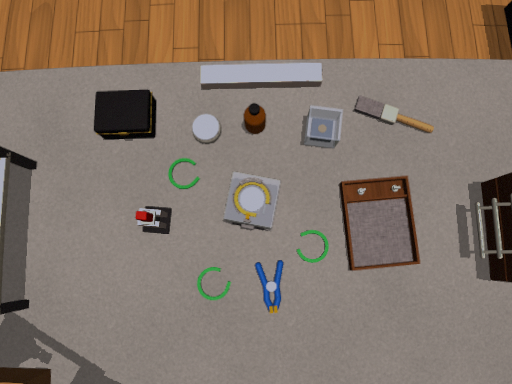

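View pics/scene0.png

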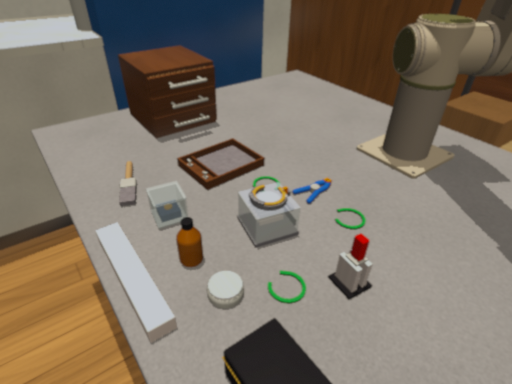

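```bash
cat >> h.py <<'E'
def down(x,y,z,yaw):
    T=np.eye(4);T[:3,:3]=Ro.from_euler('xyz',[180,0,yaw],degrees=True).as_matrix();T[:3,3]=[x,y,z];return T
def plan(A,B,n):
    """n equal rows from pose A to B (tool-frame increments)"""
    rv=(Ro.from_matrix(A[:3,:3].T@B[:3,:3])).as_rotvec()/n
    C=A.copy();rows=[]
    for i in range(n):
        want=A[:3,3]+(B[:3,3]-A[:3,3])*(i+1)/n
        d=C[:3,:3].T@(want-C[:3,3]); rows.append([round(float(v),1) for v in d]+[round(float(v),4) for v in rv])
        C[:3,3]=want;C[:3,:3]=C[:3,:3]@Ro.from_rotvec(rv).as_matrix()
    for i in range(0,n,5): print(rows[i:i+5])
E
python3 - <<'E'
from h import *
print(eyes.get_calibration('wrist'))
A=down(248.9,545.9,231.3,155.5)
plan(A,down(505,240,270,180),10)
E
```

```text
{'intrinsics': array([[308.12790465,   0.        , 253.31835336],
       [  0.        , 308.12790465, 194.44630087],
       [  0.        ,   0.        ,   1.        ]]), 'D': array([0.00270846, 0.        , 0.        , 0.        , 0.        ]), 'mount': array([[-1.48287521e-03, -9.56486947e-01, -2.91771351e-01,
         7.41512146e+01],
       [ 9.99998823e-01, -1.53347630e-03, -5.52604207e-05,
         7.21119968e-02],
       [-3.94568579e-04, -2.91771089e-01,  9.56488095e-01,
        -1.43748209e+02],
       [ 0.00000000e+00,  0.00000000e+00,  0.00000000e+00,
         1.00000000e+00]])}
[[-36.0, -17.2, -3.9, -0.0, 0.0, -0.0428], [-35.2, -18.7, -3.9, -0.0, 0.0, -0.0428], [-34.4, -20.2, -3.9, -0.0, 0.0, -0.0428], [-33.5, -21.7, -3.9, -0.0, 0.0, -0.0428], [-32.5, -23.1, -3.9, -0.0, 0.0, -0.0428]]
[[-31.5, -24.5, -3.9, -0.0, 0.0, -0.0428], [-30.4, -25.8, -3.9, -0.0, 0.0, -0.0428], [-29.3, -27.1, -3.9, -0.0, 0.0, -0.0428], [-28.1, -28.3, -3.9, -0.0, 0.0, -0.0428], [-26.9, -29.5, -3.9, -0.0, 0.0, -0.0428]]
```

Call:
apply_moves --pt "-36.0 -17.2 -3.9 0 0 -0.0428" --pt "-35.2 -18.7 -3.9 0 0 -0.0428" --pt "-34.4 -20.2 -3.9 0 0 -0.0428" --pt "-33.5 -21.7 -3.9 0 0 -0.0428" --pt "-32.5 -23.1 -3.9 0 0 -0.0428"

```text
time: 2.22
tool_pos: [377.7, 392.0, 251.1]
tcp_rot: [180.0, 0.0, 167.8]
ft_force: [-0.2, -0.5, 0.6]
finger_gap: 85.2
grip_force: 0.0
```

Call:
apply_moves --pt "-31.5 -24.5 -3.9 0 0 -0.0428" --pt "-30.4 -25.8 -3.9 0 0 -0.0428" --pt "-29.3 -27.1 -3.9 0 0 -0.0428" --pt "-28.1 -28.3 -3.9 0 0 -0.0428" --pt "-26.9 -29.5 -3.9 0 0 -0.0428"

```text
time: 2.85
tool_pos: [505.6, 238.9, 270.6]
tcp_rot: [180.0, 0.0, -179.9]
ft_force: [-0.1, -0.3, 0.8]
finger_gap: 85.5
grip_force: 0.0
```

Run:
```python
from h import *
s,p,d=snap('wrist')
print(s['tool_pos'],s['tcp_rot'],s['qd'].round(1))
s,p,d=snap('wrist','w1.png')
print(s['tool_pos'],s['tcp_rot'],s['ft_force'])
for k in ['pick_grip','pick_sleeve','stand_slot']:
    print(k,[(np.round(r['xyz']).tolist(),round(r['confidence'],2)) for r in models.place_of(k,'wrist')[:3]])
P=cloud('wrist',s,d);np.savez('w1.npz',P=P,p=p)
near=np.hypot(P[...,0]-543,P[...,1]-257)<70
red=near&(p[...,0]>120)&(p[...,1]<60)&(p[...,2]<60)
def rect(m,z0,z1,n):
    m=m&(P[...,2]>z0)&(P[...,2]<z1); q=P[m][:,:2].astype(np.float32); print(n,len(q),cv2.minAreaRect(q) if len(q) else '',q.mean(0) if len(q) else '')
zr=P[red][:,2];print(np.percentile(zr,[2,50,98]))
rect(red,118,135,'handletop')
rect(near&~red,71,80,'flange');rect(near&~red,64,80,'flange+plates');rect(near&~red,3,30,'base')
```

```text
[505.6488285  238.91341543 270.55182005] [ 1.79989733e+02  1.85557327e-02 -1.79904467e+02] [-31.4  10.6 -13.8   0.    3.2 -50.9]
[508.4250633  235.25551823 271.00469255] [-1.79881424e+02  1.45107947e-01 -1.79931843e+02] [ 1.09641336 -4.167364    0.50750607]
pick_grip [([543.0, 254.0, 99.0], 0.7)]
pick_sleeve [([543.0, 254.0, 67.0], 0.77)]
stand_slot [([548.0, 256.0, 73.0], 0.78)]
[123.98561274 126.11061622 127.66646034]
handletop 314 ((544.220947265625, 256.5359191894531), (21.535715103149414, 15.547341346740723), 83.28743743896484) [543.8231  256.66833]
flange 469 ((546.5449829101562, 256.8789367675781), (49.38911819458008, 37.70377731323242), 83.82321166992188) [539.80927 255.02737]
flange+plates 709 ((546.617919921875, 256.9574890136719), (49.8538818359375, 38.320621490478516), 83.98639678955078) [539.7023 255.0431]
base 909 ((543.5100708007812, 259.71875), (126.15108489990234, 131.53811645507812), 80.45177459716797) [530.7031  253.42325]
```

Run:
```python
from h import *
s,p,d=snap('wrist')
print(s['tool_pos'],s['tcp_rot'],s['qd'].round(1))
u=proj('wrist',s,[543,257,90])[0].astype(int);print(u)
c=p[max(0,u[1]-110):u[1]+110,max(0,u[0]-140):u[0]+140]
cv2.imwrite('pics/w2.png',cv2.resize(c,None,fx=2.7,fy=2.7,interpolation=cv2.INTER_CUBIC)[:,:,::-1])
P=cloud('wrist',s,d)
near=np.hypot(P[...,0]-543,P[...,1]-257)<70
red=near&(p[...,0]>120)&(p[...,1]<60)&(p[...,2]<60)
def rect(m,z0,z1,n):
    m=m&(P[...,2]>z0)&(P[...,2]<z1); q=P[m][:,:2].astype(np.float32); print(n,len(q),cv2.minAreaRect(q),np.percentile(P[m][:,2],[2,50,98]))
rect(red,118,135,'handletop')
rect(near&~red,64,80,'plates')
```

```text
[504.63602794 240.19335912 270.16574572] [ 1.79981725e+02 -2.49691586e-02  1.79961139e+02] [ 1.3 -0.1  0.3  0.1  0.  -0. ]
[268 206]
handletop 306 ((544.1873779296875, 256.5566101074219), (21.52814292907715, 15.424288749694824), 84.7470474243164) [124.09769014 126.0695618  127.50548854]
plates 704 ((546.4276733398438, 256.9497985839844), (49.83454513549805, 38.416259765625), 84.51988983154297) [65.4030749  71.70928162 77.37286069]
```

View pics/w2.png

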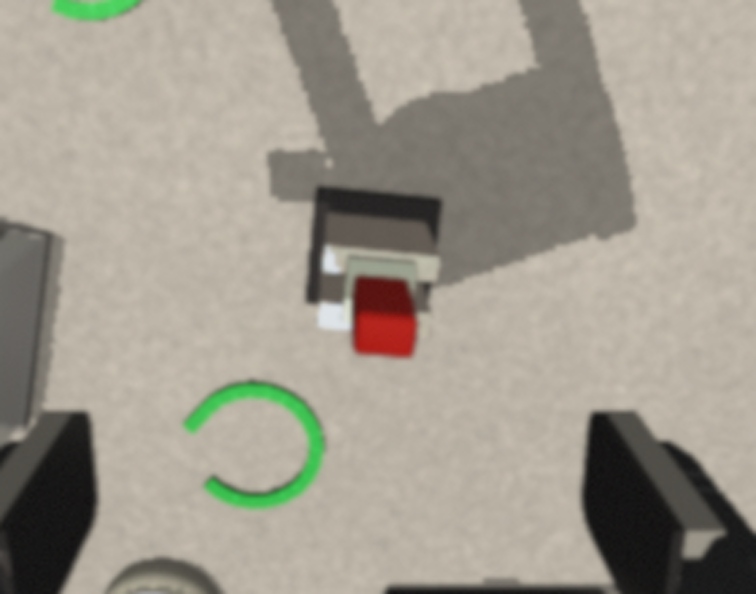

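Run:
```python
from h import *
A=tcp(sense())
B=down(544.2,256.6,140,174.5)
plan(A,B,5);plan(B,down(544.2,256.6,81.5,174.5),5)
```

```text
[[-8.0, 3.2, 26.0, 0.0, -0.0001, 0.0192], [-7.9, 3.4, 26.0, 0.0, -0.0001, 0.0192], [-7.8, 3.5, 26.0, 0.0, -0.0001, 0.0192], [-7.8, 3.7, 26.0, 0.0, -0.0001, 0.0192], [-7.7, 3.8, 26.0, 0.0, -0.0001, 0.0192]]
[[0.0, -0.0, 11.7, 0.0, 0.0, 0.0], [0.0, -0.0, 11.7, 0.0, 0.0, 0.0], [0.0, -0.0, 11.7, 0.0, 0.0, 0.0], [0.0, -0.0, 11.7, 0.0, 0.0, 0.0], [0.0, -0.0, 11.7, 0.0, 0.0, 0.0]]
```

Call:
apply_moves --pt "-8.0 3.2 26 0 0 0.0192" --pt "-7.9 3.4 26 0 0 0.0192" --pt "-7.8 3.5 26 0 0 0.0192" --pt "-7.8 3.7 26 0 0 0.0192" --pt "-7.7 3.8 26 0 0 0.0192" --fingers 60 --grip_force 60

```text
time: 3.78
tool_pos: [544.1, 257.5, 139.4]
tcp_rot: [180.0, -0.0, 174.6]
ft_force: [-0.3, 0.9, 0.1]
finger_gap: 59.9
grip_force: 0.0
```

Call:
apply_moves --pt "0 0 14.6 0 0 0" --pt "0 0 14.6 0 0 0" --pt "0 0 14.6 0 0 0" --pt "0 0 14.7 0 0 0" --pt "0 0 0 0 0 0"

```text
time: 4.4
tool_pos: [543.7, 255.6, 80.2]
tcp_rot: [-179.9, -0.1, 174.5]
ft_force: [0.1, -0.1, -0.0]
finger_gap: 60.2
grip_force: 0.0
```

Call:
apply_moves --pt "0 0 0 0 0 0" --pt "0 0 0 0 0 0" --pt "0 0 0 0 0 0" --pt "0 0 0 0 0 0" --pt "0 0 0 0 0 0" --fingers 15 --grip_force 60

```text
time: 5.03
tool_pos: [545.5, 256.3, 82.9]
tcp_rot: [180.0, 0.1, 174.5]
ft_force: [-0.1, -0.8, 5.4]
finger_gap: 23.1
grip_force: 59.2
```

Call:
apply_moves --pt "0 0 -5 0 0 0" --pt "0 0 -20 0 0 0" --pt "0 0 -25 0 0 0" --pt "0 0 -25 0 0 0" --pt "0 0 -25 0 0 0"

```text
time: 5.65
tool_pos: [544.8, 256.1, 183.9]
tcp_rot: [180.0, 0.0, 174.5]
ft_force: [-0.1, 0.6, -0.4]
finger_gap: 23.4
grip_force: 58.7
```

Run:
```python
from h import *
s,p,d=snap('scene'); s,p,d=snap('scene')
print(s['tool_pos'],s['ft_force'])
t=s['tool_pos'];u=proj('scene',s,t-[0,0,20])[0].astype(int)
c=p[u[1]-50:u[1]+50,u[0]-60:u[0]+60]
a=cv2.resize(c,None,fx=6,fy=6,interpolation=cv2.INTER_CUBIC)
cv2.imwrite('pics/s2.png',a[:,:,::-1])
for dx,dy in ((1,0),(0,1)): print(proj('scene',s,t+[20*dx,20*dy,-60])[0]-proj('scene',s,t-[0,0,60])[0])
print(u)
for k in ['pick_grip','pick_sleeve']:
    print(k,[(np.round(r['xyz']).tolist(),round(r['confidence'],2)) for r in models.place_of(k,'scene')[:3]])
```

```text
[546.57048099 256.81596337 188.23512113] [1.59013524 0.45350623 2.17682891]
[-7.48656238  4.45138347]
[8.929272   6.46828475]
[365 219]
pick_grip [([541.0, 256.0, 208.0], 0.7), ([760.0, -143.0, -1.0], 0.59)]
pick_sleeve [([546.0, 260.0, 175.0], 0.56)]
```

View pics/s2.png

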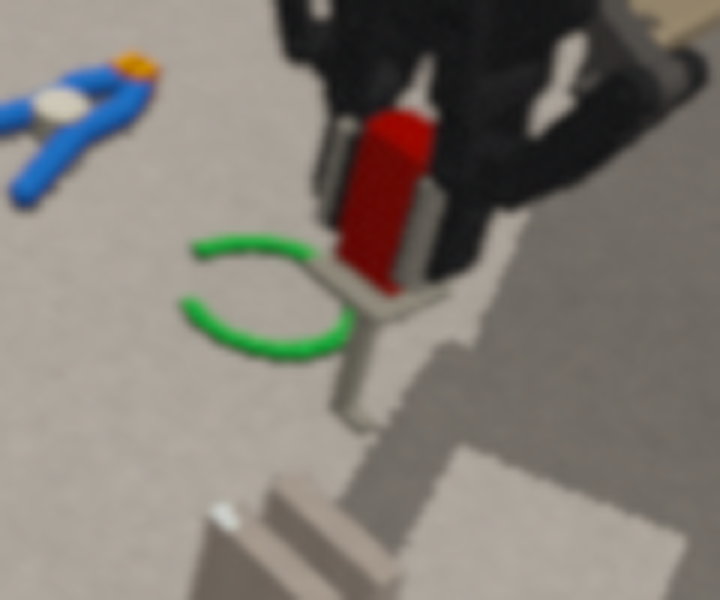

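Run:
```python
from h import *
plan(down(544.2,256.6,181.5,174.5),down(480,20,250,171),10)
```

```text
[[4.1, -24.2, -6.8, -0.0, -0.0, 0.0061], [4.0, -24.2, -6.8, -0.0, -0.0, 0.0061], [3.8, -24.2, -6.9, -0.0, -0.0, 0.0061], [3.7, -24.2, -6.8, -0.0, -0.0, 0.0061], [3.5, -24.3, -6.8, -0.0, -0.0, 0.0061]]
[[3.4, -24.3, -6.8, -0.0, -0.0, 0.0061], [3.2, -24.3, -6.8, -0.0, -0.0, 0.0061], [3.1, -24.3, -6.9, -0.0, -0.0, 0.0061], [2.9, -24.3, -6.8, -0.0, -0.0, 0.0061], [2.8, -24.4, -6.8, -0.0, -0.0, 0.0061]]
```

Call:
apply_moves --pt "4.1 -24.2 -6.8 0 0 0.0061" --pt "4.0 -24.2 -6.8 0 0 0.0061" --pt "3.8 -24.2 -6.9 0 0 0.0061" --pt "3.7 -24.2 -6.8 0 0 0.0061" --pt "3.5 -24.3 -6.8 0 0 0.0061"

```text
time: 6.48
tool_pos: [511.5, 136.8, 214.3]
tcp_rot: [-180.0, -0.2, 172.8]
ft_force: [0.4, 0.0, -0.4]
finger_gap: 23.6
grip_force: 58.9
```

Call:
apply_moves --pt "3.4 -24.3 -6.8 0 0 0.0061" --pt "3.2 -24.3 -6.8 0 0 0.0061" --pt "3.1 -24.3 -6.9 0 0 0.0061" --pt "2.9 -24.3 -6.8 0 0 0.0061" --pt "2.8 -24.4 -6.8 0 0 0.0061"

```text
time: 7.1
tool_pos: [479.6, 18.7, 248.5]
tcp_rot: [-180.0, -0.2, 171.0]
ft_force: [-0.8, -0.1, -1.1]
finger_gap: 23.2
grip_force: 58.9
```

```bash
cat > fit.py <<'E'
from h import *
from scipy.optimize import least_squares
own={'dispenser':(0,0),'rear_lip':(35,9),'catch_top':(-38,1),'pocket':(-34,-30),'ring_center':(0,0),'ring_lug':(-34,-12)}
def gather(n):
    out=[]
    for k in own:
        for r in models.place_of(k,n):
            x=np.array(r['xyz']); q=x[:2]-[580,27]
            if np.linalg.norm(q-np.array(own[k]))<25 and r['confidence']>.4 and (k=='dispenser' or x[2]>75): out.append((k,x,r['confidence']));break
    return out
def fit(obs):
    def f(p):
        R=np.array([[np.cos(p[2]),-np.sin(p[2])],[np.sin(p[2]),np.cos(p[2])]])
        return np.concatenate([R@np.array(own[k])+p[:2]-x[:2] for k,x,c in obs])
    r=least_squares(f,[580,27,-.16],loss='soft_l1',f_scale=3)
    return r.x[:2],np.degrees(r.x[2]),r.fun.reshape(-1,2).round(1)
E
python3 - <<'E'
from fit import *
snap('wrist');snap('wrist')
s,p,d=snap('wrist','w3.png');print(s['tool_pos'],s['tcp_rot'],s['qd'].round(1))
np.savez('w3.npz',p=p,P=cloud('wrist',s,d))
a=gather('wrist'); print([(k,x.round().tolist(),round(c,2)) for k,x,c in a]);print(fit(a))
b=[]
for n in ['top','scene']:
    b+=gather(n) if n=='scene' else (snap('top') and gather('top'))
print(fit(b));print(fit(a+b))
E
```

```text
[479.98287779  17.68143894 249.34714178] [-1.79951903e+02 -6.13954652e-02  1.70885785e+02] [ 2.1  1.  -0.1  1.2 -1.   2.3]
[('dispenser', [580.0, 24.0, 2.0], 0.71), ('catch_top', [549.0, 35.0, 102.0], 0.72)]
(array([582.50747601,  23.76881526]), np.float64(-17.152561337150928), array([[ 2.3, -0.6],
       [-2.3,  0.6]]))
(array([578.02325941,  28.65050428]), np.float64(-10.832539906239793), array([[ 0.8,  0.4],
       [ 1.9, -0.2],
       [-4.5,  2.4],
       [ 0.7,  1.3],
       [-0.9, -0.7],
       [ 0.3, -4.3]]))
(array([578.99071505,  27.85379143]), np.float64(-11.285391991930531), array([[-1.2,  3.5],
       [-6.9,  1. ],
       [ 1.8, -0.4],
       [ 2.9, -1.3],
       [-3.5,  1.9],
       [ 1.5,  0.8],
       [ 0.1, -1.5],
       [ 1.2, -4.9]]))
```

View pics/w3.png

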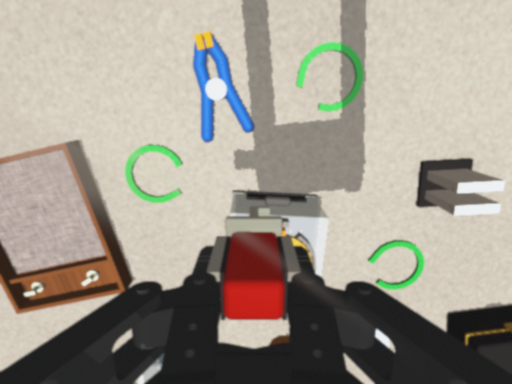

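Run:
```python
from h import *
plan(down(480,20,250,171),down(610,100,250,170),5)
```

```text
[[-23.2, 19.9, 0.0, 0.0, -0.0, 0.0035], [-23.1, 20.0, 0.0, 0.0, -0.0, 0.0035], [-23.0, 20.0, 0.0, 0.0, -0.0, 0.0035], [-23.0, 20.1, 0.0, 0.0, -0.0, 0.0035], [-22.9, 20.2, 0.0, 0.0, -0.0, 0.0035]]
```

Call:
apply_moves --pt "-23.2 19.9 0 0 0 0.0035" --pt "-23.1 20 0 0 0 0.0035" --pt "-23 20 0 0 0 0.0035" --pt "-23 20.1 0 0 0 0.0035" --pt "-22.9 20.2 0 0 0 0.0035"

```text
time: 8.82
tool_pos: [611.5, 100.0, 249.8]
tcp_rot: [-180.0, -0.0, 170.0]
ft_force: [0.3, 0.4, -1.1]
finger_gap: 23.2
grip_force: 59.0
```

Run:
```python
from fit import *
a=[]
snap('wrist');snap('wrist');snap('wrist')
s,p,d=snap('wrist');print(s['tool_pos'],s['tcp_rot'],s['qd'].round(1))
np.savez('w4.npz',p=p,P=cloud('wrist',s,d),T=tcp(s))
a=gather('wrist'); print([(k,x.round().tolist(),round(c,2)) for k,x,c in a]);print(fit(a))
u=proj('wrist',s,[579,27,92])[0].astype(int);print(u)
y0,x0=max(0,u[1]-100),max(0,u[0]-130);print(x0,y0)
cv2.imwrite('pics/w4.png',cv2.resize(p[y0:y0+200,x0:x0+260],None,fx=3,fy=3,interpolation=cv2.INTER_CUBIC)[:,:,::-1])
```

```text
[611.02321833 100.06810546 249.12893904] [-1.79981030e+02 -7.09394846e-02  1.70069260e+02] [-0.7 -2.2  2.1 -0.3  0.6 -0.5]
[('dispenser', [577.0, 24.0, 1.0], 0.63), ('rear_lip', [616.0, 31.0, 98.0], 0.84), ('catch_top', [549.0, 39.0, 104.0], 0.98), ('pocket', [543.0, 6.0, 83.0], 0.73), ('ring_lug', [542.0, 18.0, 98.0], 0.65)]
(array([580.28025961,  27.57306843]), np.float64(-11.146777317926725), array([[ 2.9,  3.5],
       [ 0.3, -1.3],
       [-6.1, -2.7],
       [-2. , -1.7],
       [ 2.7,  3.9]]))
[174 159]
44 59
```

View pics/w4.png

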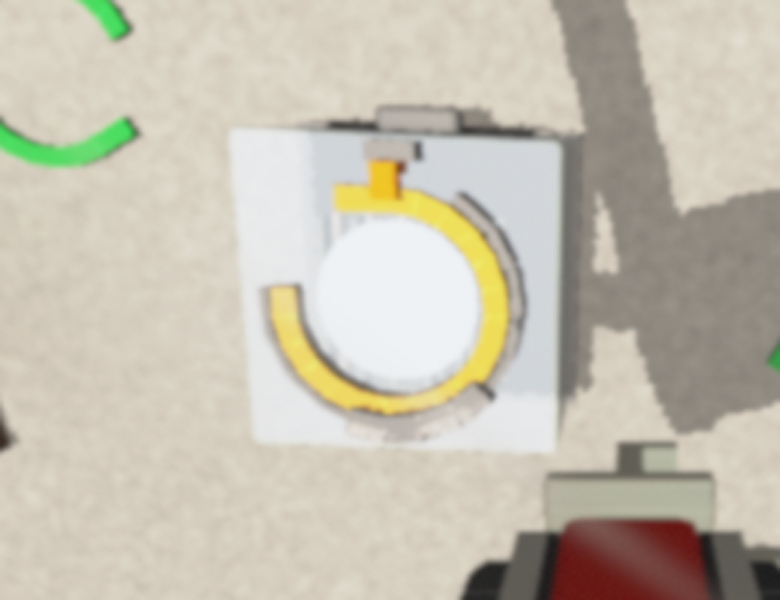

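Run:
```python
from h import *
from scipy.optimize import minimize
z=np.load('w4.npz');p=z['p'];P=z['P'];T=z['T']
hsv=cv2.cvtColor(p,cv2.COLOR_RGB2HSV)
m=((hsv[...,0]>21)&(hsv[...,0]<34)&(hsv[...,1]>110)&(hsv[...,2]>120))
n,l,st,_=cv2.connectedComponentsWithStats(m.astype(np.uint8));k=1+st[1:,4].argmax();m=l==k;print(st[k])
c=eyes.get_calibration('wrist');K=np.array(c['intrinsics']);D=np.array(c['D']);M=T@np.array(c['mount']);I=np.linalg.inv(M);rv=cv2.Rodrigues(I[:3,:3])[0]
a=np.radians(np.linspace(-98,180,80))
own=np.vstack([np.c_[38*np.cos(a),38*np.sin(a)],[[-38,-16],[-30,-16]],np.c_[30*np.cos(a),30*np.sin(a)][::-1]])
S=4
def mask(q):
    R=np.array([[np.cos(q[2]),-np.sin(q[2])],[np.sin(q[2]),np.cos(q[2])]])
    im=np.zeros((384*S,512*S),np.uint8)
    for zz in (97,):
        X=np.c_[own@R.T+q[:2],np.full(len(own),zz)]
        u=cv2.projectPoints(X,rv,I[:3,3],K,D)[0].reshape(-1,2)
        cv2.fillPoly(im,[np.round((u*S+S/2-.5)*16).astype(np.int32)],1,shift=4)
    return im
mb=cv2.resize(m.astype(np.float32),None,fx=S,fy=S,interpolation=cv2.INTER_LINEAR)>.5
def cost(q):
    q=[q[0],q[1],q[2]/50]; a=mask(q)>0; return -(a&mb).sum()/(a|mb).sum()
r=min((minimize(cost,[579+dx,27.5+dy,-.19*50],method='Nelder-Mead',options=dict(initial_simplex=np.array([[579+dx,27.5+dy,-9.5],[583+dx,27.5+dy,-9.5],[579+dx,32+dy,-9.5],[579+dx,27.5+dy,-5]]))) for dx,dy in((0,0),(3,-3))),key=lambda r:r.fun)
q=r.x.copy();q[2]/=50;print(q[:2],np.degrees(q[2]),r.fun)
# depth: ring top, and toe
print('ringz',np.percentile(P[m][:,2],[5,50,95]))
for (u,v) in ((262,209),(264,210),(266,210),(256,210),(254,210)):
    print(u,v,(np.linalg.inv(T)@np.r_[P[v,u],1])[:3].round(1),p[v,u])
R=np.array([[np.cos(q[2]),-np.sin(q[2])],[np.sin(q[2]),np.cos(q[2])]])
for nme,o in (('pocket',(-34,-30)),('catch',(-38,1)),('lugend',(-34,-16))): print(nme,R@np.array(o)+q[:2])
```

```text
[156 113  57  79 877]
[579.50746093  27.35715072] -11.700891724217344 -0.5110341338107656
ringz [ 96.88012705  98.27199674 105.71367348]
262 209 [ 2.3  6.  57.2] [176 178 159]
264 210 [ 1.5  7.4 57.4] [183 185 165]
266 210 [ 1.5  8.8 57.3] [182 185 165]
256 210 [ 3.   1.8 53.1] [103 101  90]
254 210 [ 3.3  0.5 52.3] [98 96 86]
pocket [540.12991661   4.8758473 ]
catch [542.49991659  36.04286672]
lugend [542.96915211  18.58492246]
```

Run:
```python
from h import *
from scipy.optimize import minimize
z=np.load('w4.npz');p=z['p'];P=z['P'];T=z['T']
hsv=cv2.cvtColor(p,cv2.COLOR_RGB2HSV)
for u,v in ((44+350//3,59+200//3),(44+490//3,59+300//3),(44+285//3,59+330//3),(44+385//3,59+180//3)): print(p[v,u],hsv[v,u])
sub=np.zeros(p.shape[:2],bool);sub[115:202,125:218]=1
m=sub&(hsv[...,1]>70)&(p[...,1]>0.68*p[...,0])&(p[...,2]<.72*p[...,0])
print(m.sum(),np.argwhere(m).min(0),np.argwhere(m).max(0))
c=eyes.get_calibration('wrist');K=np.array(c['intrinsics']);D=np.array(c['D']);M=T@np.array(c['mount']);I=np.linalg.inv(M);rv=cv2.Rodrigues(I[:3,:3])[0]
a=np.radians(np.linspace(-98,180,80))
own=np.vstack([np.c_[38*np.cos(a),38*np.sin(a)],[[-38,-16],[-30,-16]],np.c_[30*np.cos(a),30*np.sin(a)][::-1]])
S=4
def mask(q):
    R=np.array([[np.cos(q[2]),-np.sin(q[2])],[np.sin(q[2]),np.cos(q[2])]])
    im=np.zeros((384*S,512*S),np.uint8)
    X=np.c_[own@R.T+q[:2],np.full(len(own),97)]
    u=cv2.projectPoints(X,rv,I[:3,3],K,D)[0].reshape(-1,2)
    cv2.fillPoly(im,[np.round((u*S+S/2-.5)*16).astype(np.int32)],1,shift=4)
    return im
mb=cv2.resize(m.astype(np.float32),None,fx=S,fy=S,interpolation=cv2.INTER_LINEAR)>.5
def cost(q):
    a=mask([q[0],q[1],q[2]/50])>0; return -(a&mb).sum()/(a|mb).sum()
b=None
for dx,dy in((0,0),(3,-3),(-2,2)):
    s0=np.array([[579,27.5,-9.5],[583,27.5,-9.5],[579,32,-9.5],[579,27.5,-5]])+[dx,dy,0]
    r=minimize(cost,s0[0],method='Nelder-Mead',options=dict(initial_simplex=s0))
    if b is None or r.fun<b.fun:b=r
q=b.x.copy();q[2]/=50;print(q[:2],np.degrees(q[2]),b.fun)
R=np.array([[np.cos(q[2]),-np.sin(q[2])],[np.sin(q[2]),np.cos(q[2])]])
for nme,o in (('pocket',(-34,-30)),('catch',(-38,1)),('lugend',(-34,-16))): print(nme,R@np.array(o)+q[:2])
mm=mask(q)>0; o=cv2.resize(p,None,fx=S,fy=S)
cs,_=cv2.findContours(mm.astype(np.uint8),cv2.RETR_LIST,cv2.CHAIN_APPROX_NONE);cv2.drawContours(o,cs,-1,(255,0,0),1)
cs,_=cv2.findContours(mb.astype(np.uint8),cv2.RETR_LIST,cv2.CHAIN_APPROX_NONE);cv2.drawContours(o,cs,-1,(0,0,255),1)
cv2.imwrite('pics/fit.png',o[100*S:215*S,110*S:230*S,::-1])
```

```text
[239 220  88] [ 26 161 239]
[239 222  89] [ 27 160 239]
[238 218 113] [ 25 134 238]
[239 198  41] [ 24 211 239]
1654 [115 134] [197 213]
[579.42769076  27.13374332] -11.20936812737332 -0.8263992603655501
pocket [540.24445352   4.31546294]
catch [542.34699691  35.5016668 ]
lugend [542.96597987  18.04839031]
```

View pics/fit.png

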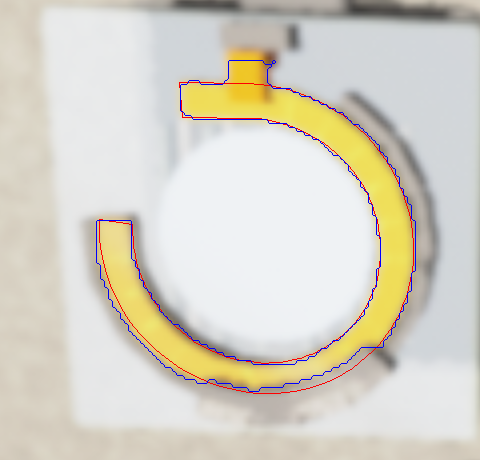

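Run:
```python
from h import *
B=down(540.2,4.3,180,168.8)
plan(down(610,100,250,170),B,5)
```

```text
[[10.4, -21.3, 14.0, 0.0, -0.0, 0.0042], [10.3, -21.3, 14.0, 0.0, -0.0, 0.0042], [10.2, -21.4, 14.0, 0.0, -0.0, 0.0042], [10.2, -21.4, 14.0, 0.0, -0.0, 0.0042], [10.1, -21.4, 14.0, 0.0, -0.0, 0.0042]]
```

Call:
apply_moves --pt "10.4 -21.3 14 0 0 0.0042" --pt "10.3 -21.3 14 0 0 0.0042" --pt "10.2 -21.4 14 0 0 0.0042" --pt "10.2 -21.4 14 0 0 0.0042" --pt "10.1 -21.4 14 0 0 0.0042"

```text
time: 9.95
tool_pos: [540.3, 3.0, 179.9]
tcp_rot: [-180.0, 0.0, 168.8]
ft_force: [-0.1, 0.9, -1.5]
finger_gap: 23.4
grip_force: 59.1
```

Call:
apply_moves --pt "0 0 0 0 0 0" --pt "0 0 10 0 0 0" --pt "0 0 10 0 0 0" --pt "0 0 10 0 0 0" --pt "0 0 0 0 0 0"

```text
time: 10.58
tool_pos: [540.1, 4.1, 148.5]
tcp_rot: [-180.0, -0.1, 168.8]
ft_force: [-1.4, 0.8, -1.2]
finger_gap: 23.0
grip_force: 59.1
```

Run:
```python
from h import *
snap('top')
L=[]
for i in range(3):
    s,p,d=snap('wrist'); L.append(np.r_[s['tool_pos'],s['tcp_rot'],s['ft_force']])
print(np.round(L,1))
```

```text
[[ 5.405e+02  4.000e+00  1.493e+02 -1.800e+02 -1.000e-01  1.688e+02
   4.000e-01  3.000e-01 -1.000e+00]
 [ 5.409e+02  4.000e+00  1.498e+02 -1.800e+02 -0.000e+00  1.688e+02
  -2.000e-01  1.400e+00 -6.000e-01]
 [ 5.411e+02  3.900e+00  1.502e+02  1.800e+02  0.000e+00  1.688e+02
  -5.000e-01  1.000e-01 -1.000e+00]]
```

Feel for the face in small steps.

Call:
apply_moves --pt "0 0 0.7 0 0 0" --pt "0 0 0.7 0 0 0" --pt "0 0 0.7 0 0 0" --pt "0 0 0.7 0 0 0" --pt "0 0 0.2 0 0 0"

```text
time: 11.4
tool_pos: [540.9, 3.7, 146.9]
tcp_rot: [-180.0, -0.0, 168.8]
ft_force: [0.4, 0.4, -1.3]
finger_gap: 23.4
grip_force: 59.1
```

Call:
apply_moves --pt "0 0 0.5 0 0 0" --pt "0 0 0.5 0 0 0" --pt "0 0 0.5 0 0 0" --pt "0 0 0.5 0 0 0" --pt "0 0 0 0 0 0"

```text
time: 12.02
tool_pos: [541.1, 3.7, 145.7]
tcp_rot: [180.0, 0.0, 168.8]
ft_force: [-2.3, 0.2, 5.1]
finger_gap: 23.6
grip_force: 59.7
```

Call:
apply_moves --pt "0 0 -1.2 0 0 0" --pt "0 0 -1.2 0 0 0" --pt "0 0 0 0 0 0" --pt "0 2 0 0 0 0" --pt "0 2 0 0 0 0"

```text
time: 12.65
tool_pos: [541.6, 7.9, 147.3]
tcp_rot: [180.0, -0.0, 168.8]
ft_force: [0.0, 1.2, -1.6]
finger_gap: 23.4
grip_force: 59.3
```

Call:
apply_moves --pt "0 1.5 0 0 0 0" --pt "0 1.5 0 0 0 0" --pt "0 1 0 0 0 0" --pt "0 1 0 0 0 0" --pt "0 0 0 0 0 0"

```text
time: 13.28
tool_pos: [542.6, 12.7, 147.4]
tcp_rot: [180.0, -0.0, 168.8]
ft_force: [0.8, 0.0, -0.8]
finger_gap: 23.6
grip_force: 59.3
```

Run:
```python
from h import *
s,p,d=snap('wrist')
print(s['tool_pos'],s['ft_force'].round(1))
u=proj('wrist',s,[543,18,95])[0].astype(int);print(u)
y0,x0=max(0,u[1]-60),max(0,u[0]-80)
cv2.imwrite('pics/w5.png',cv2.resize(p[y0:y0+120,x0:x0+160],None,fx=4.5,fy=4.5,interpolation=cv2.INTER_CUBIC)[:,:,::-1])
```

```text
[542.642969    12.65991246 147.38680189] [ 0.8  0.  -0.8]
[261 213]
```

View pics/w5.png

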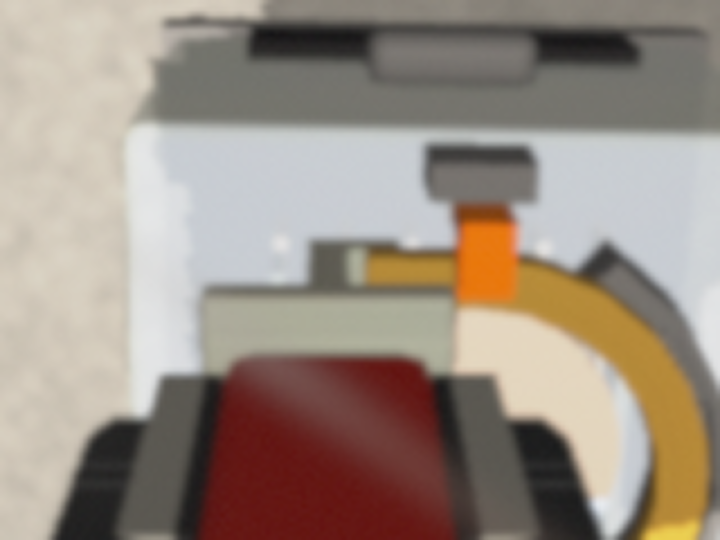

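Call:
apply_moves --pt "0 1 0 0 0 0" --pt "0 0 -1 0 0 0" --pt "0 0 -1 0 0 0" --pt "0 0 -1 0 0 0" --pt "0 0 -1 0 0 0" --grip_force 80

```text
time: 13.95
tool_pos: [542.9, 13.6, 151.5]
tcp_rot: [180.0, 0.0, 168.8]
ft_force: [-0.3, 0.8, -0.6]
finger_gap: 22.9
grip_force: 79.7
```

Call:
apply_moves --pt "0 0 -1 0 0 0" --pt "0 0 -1 0 0 0" --pt "0 0 -1 0 0 0" --pt "0 0 -1 0 0 0" --pt "0 0 -1 0 0 0"

```text
time: 14.58
tool_pos: [542.7, 13.6, 155.9]
tcp_rot: [-180.0, -0.0, 168.8]
ft_force: [2.8, 0.1, -8.2]
finger_gap: 23.2
grip_force: 79.3
```

Call:
apply_moves --pt "0 0 -1 0 0 0" --pt "0 0 -1 0 0 0" --pt "0 0 -1 0 0 0" --pt "0 0 -1 0 0 0" --pt "0 0 -1 0 0 0"

```text
time: 15.2
tool_pos: [543.2, 13.6, 162.2]
tcp_rot: [180.0, 0.1, 168.8]
ft_force: [-0.1, -0.1, -2.1]
finger_gap: 23.2
grip_force: 79.9
```

Call:
apply_moves --pt "0 0 -1 0 0 0" --pt "0 0 -1 0 0 0" --pt "0 0 -1 0 0 0" --pt "0 0 -1 0 0 0" --pt "0 0 -1 0 0 0"

```text
time: 15.82
tool_pos: [542.9, 13.6, 166.5]
tcp_rot: [180.0, 0.0, 168.8]
ft_force: [0.1, 0.1, -1.3]
finger_gap: 23.2
grip_force: 79.9
```

Run:
```python
from h import *
s,p,d=snap('wrist');s,p,d=snap('wrist')
print(s['tool_pos'],s['ft_force'].round(1))
u=proj('wrist',s,[543,18,95])[0].astype(int);print(u)
y0,x0=max(0,u[1]-60),max(0,u[0]-80)
cv2.imwrite('pics/w6.png',cv2.resize(p[y0:y0+120,x0:x0+160],None,fx=4.5,fy=4.5,interpolation=cv2.INTER_CUBIC)[:,:,::-1])
print([(np.round(r['xyz']).tolist(),round(r['confidence'],2)) for r in models.place_of('ring_lug','wrist')[:3]])
```

```text
[542.91245776  13.5784444  166.62369184] [ 0.4  0.  -1.2]
[259 204]
[([544.0, 21.0, 111.0], 0.86), ([502.0, -92.0, 2.0], 0.75), ([639.0, 163.0, 5.0], 0.59)]
```

View pics/w6.png

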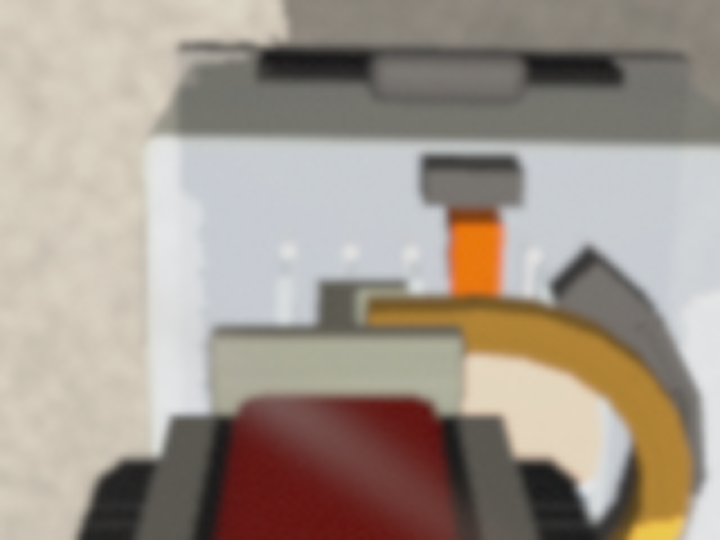

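Call:
apply_moves --pt "0 0 1.5 0 0 0" --pt "0 0 1.5 0 0 0" --pt "0 0 1.5 0 0 0" --pt "0 0 1.5 0 0 0" --pt "0 0 1 0 0 0"

```text
time: 16.6
tool_pos: [542.8, 13.6, 159.3]
tcp_rot: [-180.0, -0.0, 168.8]
ft_force: [-1.4, 0.1, -1.1]
finger_gap: 23.3
grip_force: 79.9
```

Call:
apply_moves --pt "0 0 0 0 0 0" --pt "0 -4 0 0 0 0" --pt "0 -5 0 0 0 0" --pt "0 -6 0 0 0 0" --pt "0 -6 0 0 0 0"

```text
time: 17.23
tool_pos: [538.7, -7.6, 159.4]
tcp_rot: [-180.0, 0.0, 168.8]
ft_force: [-0.2, -0.3, -0.4]
finger_gap: 23.1
grip_force: 79.9
```

Run:
```python
from h import *
s,p,d=snap('wrist');s,p,d=snap('wrist')
print(s['tool_pos'],s['ft_force'].round(1))
print([(np.round(r['xyz']).tolist(),round(r['confidence'],2)) for r in models.place_of('ring_lug','wrist')[:3]])
A=down(540.2+.194*-9.2,4.3-.981*9.2-.0,159.4,168.8);A=down(*s['tool_pos'],168.8)
P=cloud('wrist',s,d)
hsv=cv2.cvtColor(p,cv2.COLOR_RGB2HSV)
m=(hsv[...,0]>18)&(hsv[...,0]<34)&(hsv[...,1]>100)&(np.hypot(P[...,0]-543,P[...,1]-22)<10)
print(m.sum(),np.percentile(P[m][:,2],[10,50,90]))
B=down(s['tool_pos'][0],s['tool_pos'][1],200,168.8);plan(A,B,5);C=down(546,257,200,174.5);plan(B,C,10);plan(C,down(546,257,90,174.5),5)
```

```text
[538.5787726   -8.20978688 159.42600838] [-0.1  0.2 -1. ]
[([545.0, 17.0, 106.0], 0.79), ([502.0, -91.0, 4.0], 0.74)]
212 [109.99172359 111.03201553 112.10646816]
[[0.0, 0.0, -8.1, 0.0, 0.0, 0.0], [0.0, 0.0, -8.1, 0.0, 0.0, 0.0], [0.0, 0.0, -8.1, 0.0, 0.0, 0.0], [0.0, 0.0, -8.1, 0.0, 0.0, 0.0], [0.0, 0.0, -8.1, 0.0, 0.0, 0.0]]
[[4.4, 26.2, 0.0, 0.0, 0.0, -0.0099], [4.2, 26.2, 0.0, 0.0, 0.0, -0.0099], [3.9, 26.2, 0.0, 0.0, 0.0, -0.0099], [3.6, 26.3, 0.0, 0.0, 0.0, -0.0099], [3.4, 26.3, 0.0, 0.0, 0.0, -0.0099]]
[[3.1, 26.3, 0.0, 0.0, 0.0, -0.0099], [2.9, 26.4, 0.0, 0.0, 0.0, -0.0099], [2.6, 26.4, 0.0, 0.0, 0.0, -0.0099], [2.3, 26.4, 0.0, 0.0, 0.0, -0.0099], [2.1, 26.5, 0.0, 0.0, 0.0, -0.0099]]
[[0.0, -0.0, 22.0, 0.0, 0.0, 0.0], [0.0, -0.0, 22.0, 0.0, 0.0, 0.0], [0.0, -0.0, 22.0, 0.0, 0.0, 0.0], [0.0, -0.0, 22.0, 0.0, 0.0, 0.0], [0.0, -0.0, 22.0, 0.0, 0.0, 0.0]]
```

Run:
```python
from h import *
A=down(538.1,-6.5,159.4,168.8);B=down(538.1,-6.5,209.4,168.8);C=down(545,256.6,190,174.5);plan(B,C,10)
```

```text
[[4.4, 25.9, 1.9, 0.0, 0.0, -0.0099], [4.2, 26.0, 1.9, 0.0, 0.0, -0.0099], [3.9, 26.0, 1.9, 0.0, 0.0, -0.0099], [3.7, 26.1, 1.9, 0.0, 0.0, -0.0099], [3.4, 26.1, 1.9, 0.0, 0.0, -0.0099]]
[[3.1, 26.1, 1.9, 0.0, 0.0, -0.0099], [2.9, 26.2, 1.9, 0.0, 0.0, -0.0099], [2.6, 26.2, 1.9, 0.0, 0.0, -0.0099], [2.4, 26.2, 1.9, 0.0, 0.0, -0.0099], [2.1, 26.2, 1.9, 0.0, 0.0, -0.0099]]
```

Call:
apply_moves --pt "0 0 -10 0 0 0" --pt "0 0 -10 0 0 0" --pt "0 0 -10 0 0 0" --pt "0 0 -10 0 0 0" --pt "0 0 -10 0 0 0"

```text
time: 18.0
tool_pos: [538.9, -7.0, 210.3]
tcp_rot: [180.0, 0.0, 168.8]
ft_force: [-0.5, 0.1, -1.0]
finger_gap: 23.0
grip_force: 79.9
```

Call:
apply_moves --pt "4.4 25.9 1.9 0 0 -0.0099" --pt "4.2 26 1.9 0 0 -0.0099" --pt "3.9 26 1.9 0 0 -0.0099" --pt "3.7 26.1 1.9 0 0 -0.0099" --pt "3.4 26.1 1.9 0 0 -0.0099"

```text
time: 18.62
tool_pos: [542.2, 125.4, 200.3]
tcp_rot: [180.0, 0.0, 171.7]
ft_force: [-0.4, -0.5, -1.0]
finger_gap: 23.0
grip_force: 79.9
```

Call:
apply_moves --pt "3.1 26.1 1.9 0 0 -0.0099" --pt "2.9 26.2 1.9 0 0 -0.0099" --pt "2.6 26.2 1.9 0 0 -0.0099" --pt "2.4 26.2 1.9 0 0 -0.0099" --pt "2.1 26.2 1.9 0 0 -0.0099"

```text
time: 19.25
tool_pos: [545.6, 256.9, 190.7]
tcp_rot: [180.0, 0.0, 174.5]
ft_force: [0.2, 0.5, -1.1]
finger_gap: 23.0
grip_force: 80.0
```

Call:
apply_moves --pt "0 0 10 0 0 0" --pt "0 0 15 0 0 0" --pt "0 0 15 0 0 0" --pt "0 0 5 0 0 0" --pt "0 0 0 0 0 0"

```text
time: 19.88
tool_pos: [545.3, 255.4, 144.7]
tcp_rot: [-180.0, -0.1, 174.4]
ft_force: [-0.3, -0.4, -0.8]
finger_gap: 22.8
grip_force: 80.0
```

Run:
```python
from h import *
L=[]
for i in range(3): s,p,d=snap('wrist');L.append(np.r_[s['tool_pos'],s['tcp_rot'][2],s['ft_force']])
print(np.round(L,1))
# stand in tool frame: plates top
P=cloud('wrist',s,d);T=tcp(s)
g=(P[...,2]>62)&(P[...,2]<78)&(np.hypot(P[...,0]-546,P[...,1]-257)<45)
q=P[g].astype(np.float32);print(g.sum(),cv2.minAreaRect(q[:,:2].copy()),np.median(q[:,2]))
```

```text
[[ 5.453e+02  2.554e+02  1.447e+02  1.744e+02 -3.000e-01 -4.000e-01
  -8.000e-01]
 [ 5.457e+02  2.557e+02  1.454e+02  1.745e+02  5.000e-01 -9.000e-01
   0.000e+00]
 [ 5.460e+02  2.559e+02  1.459e+02  1.745e+02  3.000e-01 -3.000e-01
  -7.000e-01]]
1609 ((546.0465698242188, 256.8544921875), (49.97343063354492, 37.84260559082031), 84.27284240722656) 70.94079
```

Call:
apply_moves --pt "0 0 10 0 0 0" --pt "0 0 12 0 0 0" --pt "0 0 12 0 0 0" --pt "0 0 12 0 0 0" --pt "0 0 8 0 0 0"

```text
time: 20.65
tool_pos: [545.1, 255.9, 90.0]
tcp_rot: [-180.0, -0.1, 174.5]
ft_force: [-0.5, 0.3, -1.4]
finger_gap: 23.0
grip_force: 80.0
```

Call:
apply_moves --pt "0 0 3 0 0 0" --pt "0 0 2 0 0 0" --pt "0 0 1.5 0 0 0" --pt "0 0 1 0 0 0" --pt "0 0 0 0 0 0"

```text
time: 21.28
tool_pos: [545.7, 256.1, 84.0]
tcp_rot: [180.0, 0.0, 174.5]
ft_force: [-1.0, 0.5, -1.0]
finger_gap: 23.2
grip_force: 80.0
```

Call:
apply_moves --pt "0 0 0.5 0 0 0" --pt "0 0 0.5 0 0 0" --pt "0 0 0.5 0 0 0" --pt "0 0 0 0 0 0" --pt "0 0 0 0 0 0"

```text
time: 21.9
tool_pos: [545.7, 256.1, 82.9]
tcp_rot: [180.0, 0.0, 174.5]
ft_force: [-3.4, -0.8, 5.9]
finger_gap: 22.7
grip_force: 80.7
```

Call:
apply_moves --pt "0 0 0 0 0 0" --pt "0 0 0 0 0 0" --pt "0 0 0 0 0 0" --pt "0 0 -5 0 0 0" --pt "0 0 -15 0 0 0" --fingers 60

```text
time: 22.52
tool_pos: [545.0, 255.8, 102.2]
tcp_rot: [-180.0, -0.1, 174.5]
ft_force: [0.1, -0.6, 0.6]
finger_gap: 60.0
grip_force: 0.0
```

Call:
apply_moves --pt "0 0 -25 0 0 0" --pt "0 0 -25 0 0 0" --pt "0 0 -25 0 0 0" --pt "0 0 -25 0 0 0" --pt "0 0 -25 0 0 0"

```text
time: 23.15
tool_pos: [545.8, 256.1, 229.8]
tcp_rot: [180.0, 0.1, 174.5]
ft_force: [0.1, 0.0, 0.1]
finger_gap: 60.1
grip_force: 0.0
```

Run:
```python
from h import *
s,p,d=snap('scene')
s,p,d=snap('wrist');print(s['tool_pos'],s['tcp_rot'],s['ft_force'].round(1))
P=cloud('wrist',s,d)
near=np.hypot(P[...,0]-545,P[...,1]-257)<45
red=near&(p[...,0]>120)&(p[...,1]<60)&(p[...,2]<60)
def rect(m,z0,z1,n):
    m=m&(P[...,2]>z0)&(P[...,2]<z1); q=P[m][:,:2].astype(np.float32); print(n,len(q),cv2.minAreaRect(q),np.percentile(P[m][:,2],[2,50,98]))
rect(red,118,135,'handletop');rect(near&~red,62,80,'plates')
```

```text
[547.38408858 256.73183236 234.0965563 ] [179.82174807   0.36310961 174.48545832] [ 0.4 -0.2  3.7]
handletop 449 ((544.8904418945312, 256.52374267578125), (21.406095504760742, 15.392470359802246), 84.85660552978516) [124.4234836  126.07347453 127.45425772]
plates 947 ((546.5515747070312, 257.15887451171875), (49.93795394897461, 38.24439239501953), 84.02498626708984) [63.79632208 71.51464736 77.27756881]
```

Run:
```python
from h import *
A=tcp(sense());print(A[:3,3]);plan(down(545.3,256.4,228,174.5),down(599,43,250,218.8),10)
```

```text
[547.62409968 256.79762116 232.73178905]
[[-7.4, -20.7, -2.2, -0.0, 0.0, -0.0773], [-5.8, -21.2, -2.2, -0.0, 0.0, -0.0773], [-4.1, -21.6, -2.2, -0.0, 0.0, -0.0773], [-2.4, -21.9, -2.2, -0.0, 0.0, -0.0773], [-0.7, -22.0, -2.2, -0.0, 0.0, -0.0773]]
[[1.0, -22.0, -2.2, -0.0, 0.0, -0.0773], [2.7, -21.8, -2.2, -0.0, 0.0, -0.0773], [4.3, -21.6, -2.2, -0.0, 0.0, -0.0773], [6.0, -21.2, -2.2, -0.0, 0.0, -0.0773], [7.6, -20.6, -2.2, -0.0, 0.0, -0.0773]]
```

Call:
apply_moves --pt "-7.4 -20.7 -2.2 0 0 -0.0773" --pt "-5.8 -21.2 -2.2 0 0 -0.0773" --pt "-4.1 -21.6 -2.2 0 0 -0.0773" --pt "-2.4 -21.9 -2.2 0 0 -0.0773" --pt "-0.7 -22 -2.2 0 0 -0.0773"

```text
time: 23.88
tool_pos: [572.3, 148.6, 238.2]
tcp_rot: [180.0, -0.0, -163.2]
ft_force: [0.2, -0.1, -0.2]
finger_gap: 60.2
grip_force: 0.0
```

Call:
apply_moves --pt "1 -22 -2.2 0 0 -0.0773" --pt "2.7 -21.8 -2.2 0 0 -0.0773" --pt "4.3 -21.6 -2.2 0 0 -0.0773" --pt "6 -21.2 -2.2 0 0 -0.0773" --pt "7.6 -20.6 -2.2 0 0 -0.0773"

```text
time: 24.5
tool_pos: [599.1, 42.0, 249.2]
tcp_rot: [180.0, -0.0, -141.1]
ft_force: [-0.1, 0.1, -0.8]
finger_gap: 59.9
grip_force: 0.0
```

Run:
```python
from h import *
for i in range(4): s,p,d=snap('wrist')
cv2.imwrite('pics/w7.png',p[:,:,::-1])
print(s['tool_pos'],s['tcp_rot'],s['qd'].round(1))
P=cloud('wrist',s,d);T=tcp(s);np.savez('w7.npz',p=p,P=P,T=T)
hsv=cv2.cvtColor(p,cv2.COLOR_RGB2HSV)
m=(hsv[...,0]>23)&(hsv[...,0]<34)&(hsv[...,1]>90)&(np.hypot(P[...,0]-578,P[...,1]-27)<50)&(P[...,2]>88)&(P[...,2]<120)
print(m.sum())
q=P[m];R=Ro.from_euler('z',-11.2,degrees=True).as_matrix();o=(q-[579.4,27.1,0])@R
# keep top surface: iterative plane fit
k=np.ones(len(o),bool)
for i in range(8):
    c=np.linalg.lstsq(np.c_[o[k,:2],np.ones(k.sum())],o[k,2],rcond=None)[0]
    r=o[:,2]-np.c_[o[:,:2],np.ones(len(o))]@c;k=np.abs(r)<1.5
print('plane',c,k.sum(),'tilt deg',np.degrees(np.arctan(c[:2])),'z top at 140deg',np.r_[-26,21.9,1]@c)
f=o[k]; A=np.c_[2*f[:,:2],np.ones(len(f))]
sel=(f[:,1]>-2); x=np.linalg.lstsq(A[sel],(f[sel,:2]**2).sum(1),rcond=None)[0];print('circle c',x[:2],'r',np.sqrt(x[2]+x[0]**2+x[1]**2))
a=np.degrees(np.arctan2(o[:,1]-x[1],o[:,0]-x[0]));rr=np.hypot(o[:,0]-x[0],o[:,1]-x[1])
for a0 in (90,110,130,140,150,170): 
    w=k&(np.abs(a-a0)<5);print(a0,w.sum(),np.percentile(rr[w],[3,50,97]).round(1) if w.any() else '')
```

```text
[599.19519407  41.83824498 249.17290219] [ 1.79989133e+02 -1.07614435e-02 -1.41360309e+02] [ 1.5 -0.2  0.5  0.5  0.1  1.8]
65
plane [-1.63687696e-01 -4.72054406e-02  1.04714178e+02] 64 tilt deg [-9.29617301 -2.70266621] z top at 140deg 107.93625881845506
circle c [32.34875457  5.03918663] r 0.7390943331906605
90 0 
110 0 
130 0 
140 0 
150 0 
170 0
```

View pics/w7.png

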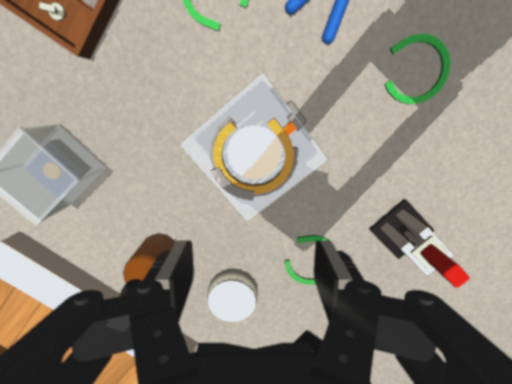

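```bash
cat > ring.py <<'E'
from h import *
def ring(p,P,c0=(579.4,27.1),yaw=-11.2,zr=(88,125)):
    hsv=cv2.cvtColor(p,cv2.COLOR_RGB2HSV)
    m=(hsv[...,0]>17)&(hsv[...,0]<34)&(hsv[...,1]>95)&(np.hypot(P[...,0]-c0[0],P[...,1]-c0[1])<48)&(P[...,2]>zr[0])&(P[...,2]<zr[1])
    q=P[m];R=Ro.from_euler('z',yaw,degrees=True).as_matrix();o=(q-[*c0,0])@R
    k=np.ones(len(o),bool)
    for i in range(10):
        c=np.linalg.lstsq(np.c_[o[k,:2],np.ones(k.sum())],o[k,2],rcond=None)[0]
        r=o[:,2]-np.c_[o[:,:2],np.ones(len(o))]@c;k=np.abs(r)<1.5
    print('n',m.sum(),k.sum(),'plane',c.round(3),'deg',np.degrees(np.arctan(c[:2])).round(1))
    f=o[k]; sel=(f[:,1]>0)|(f[:,0]>0)
    x=np.linalg.lstsq(np.c_[2*f[sel,:2],np.ones(sel.sum())],(f[sel,:2]**2).sum(1),rcond=None)[0]
    print('circle(own)',x[:2].round(1),'r',np.sqrt(x[2]+x[0]**2+x[1]**2).round(1))
    a=np.degrees(np.arctan2(f[:,1],f[:,0]));rr=np.hypot(f[:,0],f[:,1])
    for a0 in range(-90,181,30):
        w=np.abs(a-a0)<8
        if w.any(): print(a0,w.sum(),np.percentile(rr[w],[4,50,96]).round(1))
    return c,x[:2]
E
python3 - <<'E'
from ring import *
z=np.load('w7.npz');c,x=ring(z['p'],z['P']);print(np.r_[-26,21.9,1]@c, np.r_[-34,-12,1]@c)
E
```

```text
n 1425 1308 plane [-1.71000e-01 -3.80000e-02  1.04972e+02] deg [-9.7 -2.2]
circle(own) [ 1.2 -0.5] r 33.9
-90 78 [30.7 34.5 37.7]
-60 85 [31.6 35.3 38.8]
-30 81 [31.8 35.9 39.4]
0 43 [31.5 33.9 35.8]
30 44 [31.3 33.4 35.6]
60 76 [31.  34.8 38.3]
90 73 [30.  33.8 37.2]
120 72 [29.6 33.2 36.3]
150 64 [29.1 32.4 35.3]
180 36 [28.6 31.5 34.7]
108.58699063713787 111.25505494258796
```

Run:
```python
from h import *
Rz=Ro.from_euler('z',-11.2,degrees=True).as_matrix()
n=np.array([.171,.038,1]);n/=np.linalg.norm(n)
top=np.array([-24.8,21.8,0]);top[2]=104.97+0.171*24.8-0.038*21.8
g=top-2.5*n
y=np.array([np.cos(np.radians(140)),np.sin(np.radians(140)),0]);y-=n*(y@n);y/=np.linalg.norm(y)
zz=-n;x=np.cross(y,zz)
G=np.eye(4);G[:3,:3]=Rz@np.c_[x,y,zz];G[:3,3]=np.array([579.4,27.1,0])+Rz@(g+6.5*zz)
np.save('G.npy',G);print(G[:3,3],Ro.from_matrix(G[:3,:3]).as_euler('xyz',degrees=True))
H=G.copy();H[:3,3]-=40*G[:3,2];print(H[:3,3])
A=down(599,43,250,218.8);plan(A,H,5)
print('own -x in tool', (G[:3,:3].T@Rz@[-1,0,0]).round(3),'up',(G[:3,:3].T@[0,0,1]).round(3))
```

```text
[557.75414181  53.26582263  99.51738384] [ 173.97459949   -7.91489058 -141.2       ]
[564.65404933  53.42587447 138.91745566]
[[4.0, 5.9, 22.2, -0.021, 0.0276, 0.0015], [3.4, 5.5, 22.4, -0.021, 0.0276, 0.0015], [2.8, 5.0, 22.6, -0.021, 0.0276, 0.0015], [2.2, 4.5, 22.8, -0.021, 0.0276, 0.0015], [1.6, 4.0, 22.9, -0.021, 0.0276, 0.0015]]
own -x in tool [0.637 0.753 0.168] up [ 0.138  0.104 -0.985]
```

Call:
apply_moves --pt "4.0 5.9 22.2 -0.021 0.0276 0.0015" --pt "3.4 5.5 22.4 -0.021 0.0276 0.0015" --pt "2.8 5.0 22.6 -0.021 0.0276 0.0015" --pt "2.2 4.5 22.8 -0.021 0.0276 0.0015" --pt "1.6 4.0 22.9 -0.021 0.0276 0.0015" --fingers 30

```text
time: 25.32
tool_pos: [564.1, 53.4, 136.4]
tcp_rot: [173.9, -8.1, -141.2]
ft_force: [0.6, 0.2, 0.3]
finger_gap: 30.2
grip_force: 0.0
```

Call:
apply_moves --pt "0 0 0 0 0 0" --pt "0 0 10 0 0 0" --pt "0 0 10 0 0 0" --pt "0 0 0 0 0 0" --pt "0 0 0 0 0 0"

```text
time: 25.95
tool_pos: [561.7, 53.1, 119.2]
tcp_rot: [174.0, -7.9, -141.2]
ft_force: [-0.3, 0.6, -0.1]
finger_gap: 30.2
grip_force: 0.0
```

Run:
```python
from ring import *
G=np.load('G.npy')
for i in range(2): s,p,d=snap('wrist')
T=tcp(s);print(s['tool_pos'],s['tcp_rot'],s['ft_force'].round(1),s['finger_gap'])
print('remaining in tool',(T[:3,:3].T@(G[:3,3]-T[:3,3])).round(1))
P=cloud('wrist',s,d)
hsv=cv2.cvtColor(p,cv2.COLOR_RGB2HSV)
m=(hsv[...,0]>17)&(hsv[...,0]<34)&(hsv[...,1]>95)&(P[...,2]>95)&(P[...,2]<120)
q=(P[m]-T[:3,3])@T[:3,:3]
w=np.abs(q[:,0]-4)<8
for lo in range(-8,30,6):
    v=(q[:,0]>=lo)&(q[:,0]<lo+6)&(np.abs(q[:,1])<15)
    if v.sum()>3: print(lo,v.sum(),np.percentile(q[v][:,1],[4,96]).round(1),np.median(q[v][:,2]).round(1))
```

```text
[561.85316511  53.07666205 119.36381658] [ 174.0134194    -7.86838191 -141.25136969] [-0.6 -0.3  0.1] 29.900037226899606
remaining in tool [ 0.3  0.6 20.3]
-8 113 [-4.1  2.6] 11.2
-2 47 [-3.1  3.1] 11.1
4 132 [-4.5  2.5] 11.4
10 166 [-7.2  1.4] 11.3
16 191 [-11.5  -1.6] 11.2
22 193 [-14.6  -5.3] 11.3
28 92 [-14.8  -9.6] 11.3
```

Call:
apply_moves --pt "0 0 6 0 0 0" --pt "0 0 6 0 0 0" --pt "0 0 5 0 0 0" --pt "0 0 3 0 0 0" --pt "0 0 0 0 0 0"

```text
time: 26.68
tool_pos: [557.8, 53.0, 98.7]
tcp_rot: [174.0, -7.9, -141.2]
ft_force: [-0.0, 0.3, -0.4]
finger_gap: 30.1
grip_force: 0.0
```

Call:
apply_moves --pt "0 0 0 0 0 0" --pt "0 0 0 0 0 0" --pt "0 0 0 0 0 0" --pt "0 0 0 0 0 0" --pt "0 0 0 0 0 0" --fingers 3 --grip_force 40

```text
time: 27.3
tool_pos: [558.2, 53.0, 99.2]
tcp_rot: [174.0, -7.9, -141.2]
ft_force: [-0.1, 0.4, 0.9]
finger_gap: 7.1
grip_force: 37.9
```

Call:
apply_moves --pt "1.3 1.5 0.2 0 0 0" --pt "1.3 1.5 0.2 0 0 0" --pt "1.3 1.5 0.2 0 0 0" --pt "1.3 1.5 0.2 0 0 0" --pt "1.3 1.5 0.2 0 0 0"

```text
time: 27.92
tool_pos: [548.1, 54.9, 99.8]
tcp_rot: [174.0, -7.9, -141.2]
ft_force: [0.1, 0.1, 0.9]
finger_gap: 7.4
grip_force: 38.0
```

Call:
apply_moves --pt "0.2 0.2 -1 0 0 0" --pt "0.3 0.2 -2 0 0 0" --pt "0.4 0.3 -3 0 0 0" --pt "0.4 0.3 -3 0 0 0" --pt "0 0 0 0 0 0"

```text
time: 28.55
tool_pos: [548.5, 54.9, 109.3]
tcp_rot: [174.0, -7.9, -141.2]
ft_force: [0.3, -0.3, -1.1]
finger_gap: 7.2
grip_force: 37.9
```

Call:
apply_moves --pt "1.4 1.0 -10 0 0 0" --pt "1.4 1.0 -10 0 0 0" --pt "1.4 1.0 -10 0 0 0" --pt "1.4 1.0 -10 0 0 0" --pt "1.4 1.0 -10 0 0 0"

```text
time: 29.18
tool_pos: [548.5, 54.7, 160.5]
tcp_rot: [174.0, -7.9, -141.2]
ft_force: [-0.3, -0.2, -0.4]
finger_gap: 7.1
grip_force: 37.9
```

```bash
cat > tf.py <<'E'
from h import *
def tf():
    for i in range(2): s,p,d=snap('wrist')
    T=tcp(s);P=cloud('wrist',s,d);q=(P-T[:3,3])@T[:3,:3]
    hsv=cv2.cvtColor(p,cv2.COLOR_RGB2HSV)
    m=(hsv[...,0]>17)&(hsv[...,0]<34)&(hsv[...,1]>95)&(np.abs(q[...,2]+6)<30)&(np.hypot(q[...,0],q[...,1]+34)<50)
    f=q[m];k=np.ones(len(f),bool)
    for i in range(10):
        c=np.linalg.lstsq(np.c_[f[k,:2],np.ones(k.sum())],f[k,2],rcond=None)[0]
        k=np.abs(f[:,2]-np.c_[f[:,:2],np.ones(len(f))]@c)<1.5
    g=f[k];x=np.linalg.lstsq(np.c_[2*g[:,:2],np.ones(len(g))],(g[:,:2]**2).sum(1),rcond=None)[0]
    print(s['tool_pos'],s['tcp_rot'],'n',m.sum(),k.sum(),'plane',c.round(3),'ctr',x[:2].round(1),np.sqrt(x[2]+x[:2]@x[:2]).round(1))
    return T,c,x
E
python3 - <<'E'
from tf import *
T,c,x=tf()
for k in ['valet_in']:
  for n in ['top','scene']:
    snap(n);print(n,[(np.round(r['xyz']).tolist(),round(r['confidence'],2)) for r in models.place_of(k,n)[:2]])
E
```

```text
[549.20227711  54.68687499 162.06009613] [ 174.06048333   -7.80769352 -141.25132827] n 3775 3497 plane [-2.000e-03 -9.000e-03 -9.073e+00] ctr [  0.8 -32.9] 34.4
top [([502.0, -273.0, 4.0], 0.83)]
scene [([503.0, -270.0, 8.0], 0.75)]
```

Run:
```python
from h import *
G=np.load('G.npy');A=G.copy();A[:3,3]=[548.8,54.7,161]
B=down(498,-237,70,190);B[:3,:3]=B[:3,:3]@Ro.from_rotvec([-.05,0,0]).as_matrix();plan(A,B,10);print(Ro.from_matrix(B[:3,:3]).as_euler('xyz',degrees=True))
```

```text
[[20.8, -20.7, 10.0, 0.0019, -0.0174, 0.049], [19.9, -21.7, 9.6, 0.0019, -0.0174, 0.049], [19.0, -22.6, 9.3, 0.0019, -0.0174, 0.049], [18.0, -23.5, 9.1, 0.0019, -0.0174, 0.049], [17.0, -24.4, 8.8, 0.0019, -0.0174, 0.049]]
[[15.9, -25.1, 8.6, 0.0019, -0.0174, 0.049], [14.8, -25.9, 8.4, 0.0019, -0.0174, 0.049], [13.7, -26.6, 8.2, 0.0019, -0.0174, 0.049], [12.5, -27.2, 8.0, 0.0019, -0.0174, 0.049], [11.3, -27.8, 7.8, 0.0019, -0.0174, 0.049]]
[ 177.13521102    0.         -170.        ]
```

Call:
apply_moves --pt "20.8 -20.7 10 0.0019 -0.0174 0.049" --pt "19.9 -21.7 9.6 0.0019 -0.0174 0.049" --pt "19 -22.6 9.3 0.0019 -0.0174 0.049" --pt "18 -23.5 9.1 0.0019 -0.0174 0.049" --pt "17 -24.4 8.8 0.0019 -0.0174 0.049"

```text
time: 30.1
tool_pos: [522.2, -92.0, 113.3]
tcp_rot: [176.0, -4.2, -155.8]
ft_force: [0.3, 0.4, 0.1]
finger_gap: 7.0
grip_force: 37.9
```

Call:
apply_moves --pt "15.9 -25.1 8.6 0.0019 -0.0174 0.049" --pt "14.8 -25.9 8.4 0.0019 -0.0174 0.049" --pt "13.7 -26.6 8.2 0.0019 -0.0174 0.049" --pt "12.5 -27.2 8.0 0.0019 -0.0174 0.049" --pt "11.3 -27.8 7.8 0.0019 -0.0174 0.049"

```text
time: 30.72
tool_pos: [496.8, -237.8, 67.7]
tcp_rot: [177.1, 0.0, -170.1]
ft_force: [0.5, -0.5, -0.5]
finger_gap: 7.2
grip_force: 37.9
```

Run:
```python
from tf import *
T,c,x=tf();s=sense();print(s['ft_force'])
print('ring ctr',T[:3,3]+T[:3,:3]@[x[0],x[1],c[2]+2.5])
s,p,d=snap('wrist');P=cloud('wrist',s,d)
# wall tops
m=(P[...,2]>17)&(P[...,2]<33)&(np.abs(P[...,0]-515)<130)&(np.abs(P[...,1]+270)<110)
q=P[m][:,:2].astype(np.float32);print(m.sum(),cv2.minAreaRect(q))
f=(P[...,2]>0)&(P[...,2]<12)&(np.hypot(P[...,0]-503,P[...,1]+270)<60);print('floor z',np.median(P[f][:,2]),f.sum())
```

```text
[ 495.30960777 -240.70462167   66.45106551] [ 1.77151947e+02 -6.51769335e-02 -1.70365748e+02] n 3940 3601 plane [-1.000e-03 -1.000e-02 -9.074e+00] ctr [  0.8 -33.1] 34.3
[-0.62619197 -0.24389914  0.40078353]
ring ctr [ 500.14583071 -273.70886098   71.37508307]
10827 ((504.89141845703125, -271.124755859375), (164.40292358398438, 161.2084197998047), 3.699369192123413)
floor z 7.75514528232236 17614
```

Call:
apply_moves --pt "0 0 12 0 0 0" --pt "0 0 14 0 0 0" --pt "0 0 14 0 0 0" --pt "0 0 10 0 0 0" --pt "0 0 5 0 0 0"

```text
time: 31.5
tool_pos: [496.5, -233.8, 12.5]
tcp_rot: [177.1, -0.0, -170.0]
ft_force: [-0.3, 1.1, 0.6]
finger_gap: 6.7
grip_force: 37.9
```

Call:
apply_moves --pt "0 0 2 0 0 0" --pt "0 0 1 0 0 0" --pt "0 0 1 0 0 0" --pt "0 0 1 0 0 0" --pt "0 0 0 0 0 0"

```text
time: 32.12
tool_pos: [496.9, -234.1, 8.6]
tcp_rot: [177.1, 0.0, -170.1]
ft_force: [-0.3, -0.3, -0.1]
finger_gap: 7.5
grip_force: 37.9
```

Call:
apply_moves --pt "0 0 0.5 0 0 0" --pt "0 0 0.5 0 0 0" --pt "0 0 0.5 0 0 0" --pt "0 0 0.5 0 0 0" --pt "0 0 0 0 0 0"

```text
time: 32.75
tool_pos: [497.0, -234.1, 6.9]
tcp_rot: [177.1, 0.0, -170.0]
ft_force: [-2.0, 0.3, 3.9]
finger_gap: 7.2
grip_force: 40.4
```

Contact with the floor; release and retreat.

Call:
apply_moves --pt "0 0 0 0 0 0" --pt "0 0 0 0 0 0" --pt "0 0 0 0 0 0" --pt "0 0 0 0 0 0" --pt "0 0 -1 0 0 0" --fingers 24

```text
time: 33.38
tool_pos: [496.8, -234.2, 7.4]
tcp_rot: [177.1, 0.0, -170.0]
ft_force: [-0.1, 0.5, -0.2]
finger_gap: 23.8
grip_force: 0.0
```

Call:
apply_moves --pt "0 0 -5 0 0 0" --pt "0 0 -20 0 0 0" --pt "0 0 -30 0 0 0" --pt "0 0 -40 0 0 0" --pt "0 0 -40 0 0 0"

```text
time: 34.0
tool_pos: [498.1, -241.1, 145.2]
tcp_rot: [177.2, 0.1, -170.1]
ft_force: [0.3, 0.3, 0.4]
finger_gap: 24.1
grip_force: 0.0
```

Call:
apply_moves --pt "0 0 -20 0 0 0" --pt "0 0 -10 0 0 0" --pt "0 0 0 0 0 0" --pt "0 0 0 0 0 0" --pt "0 0 0 0 0 0"

```text
time: 34.62
tool_pos: [497.5, -241.7, 170.8]
tcp_rot: [177.0, -0.1, -170.1]
ft_force: [-0.1, 0.7, 0.3]
finger_gap: 23.9
grip_force: 0.0
```

Run:
```python
from ring import *
s,p,d=snap('wrist');s,p,d=snap('wrist');P=cloud('wrist',s,d);print(s['tool_pos'],s['ft_force'].round(1))
ring(p,P,(501,-271),0,(0,25))
s,p,d=snap('scene')
print([(k,[(np.round(r['xyz']).tolist(),round(r['confidence'],2)) for r in models.place_of(k,'scene')[:2]]) for k in('pick_grip','ring_center','valet_in')])
```

```text
[ 497.69057899 -241.79766505  171.0775267 ] [-0.4  0.2  0.5]
n 1498 1391 plane [ 2.0000e-03 -0.0000e+00  1.2181e+01] deg [ 0.1 -0. ]
circle(own) [1.6 4.3] r 34.4
-90 65 [26.  29.9 33.7]
-60 65 [27.5 31.1 34.8]
-30 73 [29.1 33.6 37.2]
0 77 [31.6 35.3 39.4]
30 75 [33.6 37.7 41.5]
60 76 [35.  38.7 42.4]
90 82 [34.5 38.3 41.8]
120 78 [32.9 36.9 40.4]
150 81 [32.3 35.8 39.9]
[('pick_grip', [([542.0, 256.0, 101.0], 0.61), ([503.0, -264.0, 4.0], 0.25)]), ('ring_center', [([394.0, 123.0, 2.0], 0.76), ([658.0, 193.0, 5.0], 0.73)]), ('valet_in', [([507.0, -264.0, 7.0], 0.62)])]
```

Ring is flat at (502.6, -266.7), near the compartment's centre, and the pick is upright on its stand.

```bash
python3 -c "
from bench import job
print(job.hand_in())"
```

```text
the job is handed in; nothing more can be done
None
```

The job is handed in at about 35 s of the 72 s allowed, but I got no verdict back. By my last measurements, the ring's lug was lifted past the catch with the pick, the pick is upright on its stand, and the ring lies flat near the centre of the valet box's large compartment.

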